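# Index the rotary table and clamp it

### The job

On the dark grey indexing table, push the pointer arm round with a fingertip, either way, until it points at the middle of the tall post, and leave it pointing there. Then push the clamp lever round as far as it goes. Only push them from the side, never pinch them between the fingers, and leave everything else where it is.

Things in the scene. Friction and masses are not known exactly. Their poses are not given: they have to be found in the camera images.
- index_base: Dark grey cast indexing table fixed to the bench: round plate 360 mm across, 16 mm thick, and a 90 mm wide lug on its -y side (ends 245 mm from centre) carrying the clamp lever. In the middle, a steel faceplate (136 mm across, top 60 mm above the bench) turns with the pointer arm and carries a chuck and brass part, up to 100 mm above the bench. Origin: centre of the plate's underside.
- pointer_axis (a point): Point on the faceplate's vertical turning axis, 58 mm above the bench (mid height of the pointer arm); x axis along the arm. The arm turns freely either way without a stop, stays where it is left, friction about 0.12 N m (1.3 N when pushed at 95 mm).
- pointer_tip (a point): Sharp end of the pointer arm, 132 mm from the axis, 58 mm above the bench; x axis outwards along the arm, z up. The arm is a steel bar 14 mm wide, 16 mm high (50 to 66 mm above the bench, 34 mm free below it down to the plate); it stands clear of the faceplate from 68 to 120 mm from the axis, then tapers to the tip.
- tall_post: Tall index post, fixed on the plate: steel, 22 mm diameter (30 mm foot), 75 mm tall, top 91 mm above the bench, higher than the pointer arm. About 158 mm from the axis, outside the arm's sweep. Origin: centre of its foot, 16 mm above the bench. The shorter way round from the arm to it is about 45 to 160 degrees.
- short_post_a: Short index post, fixed on the plate: same steel and 22 mm diameter, but only 35 mm tall. Not the one to point at. Also about 158 mm from the axis, as is the other short one. Origin: centre of its foot.
- short_post_b: The other short index post, same as short_post_a.
- clamp_lever (a joint): Angle of the clamp lever, rad: 0 to 0.2 at the start (loose), 1.4 at its stop (clamped). It grows as the lever turns counter-clockwise seen from above. About 0.1 N m of friction (1.5 N at 65 mm); it stays where it is left. A rigid stop at 1.4.
- lever_axis (a point): Point on the clamp lever's vertical turning axis, on the lug, 205 mm from the table's axis, 52 mm above the bench; the hub round it is 28 mm across.
- lever_tip (a point): Centre of the black 22 mm ball at the lever's end, 90 mm from the lever's axis, 52 mm above the bench; x axis: outwards along the lever. The lever is a level round steel rod 12 mm thick; its middle stands over the bench or lug, with at least 30 mm free beneath it.
- bushing: Bystander: brass ring, 26 mm across, 22 mm tall, loose on the plate near its edge. Origin: centre of underside.
- steel_slug: Bystander: steel cylinder 22 mm across, 28 mm tall, loose on the plate near its edge. Origin: centre of underside.
- gauge_block: Bystander: aluminium block 22 x 22 x 26 mm, loose on the plate near its edge. Origin: centre of underside.
- wrench: Bystander: wrench lying on the bench to the right.
- screwdriver: Bystander: screwdriver lying on the bench to the right.
- oil_bottle: Bystander: white bottle 60 mm across, 150 mm tall, on the bench to the left.
- chip_cup: Bystander: steel cup 72 mm across, 70 mm tall, on the bench to the left.
- pointer (a joint): Angle of the pointer arm, rad, growing counter-clockwise seen from above; 0 is where the arm points along the table's own +y axis, away from the clamp lever. It starts within 0.45 of 0.

How it is judged:
On the way, in this order (a step that is already met when the one before it is completed fails the run):
1. the pointer arm points at the tall post and rests there, the clamp lever still loose (y of tall_post in the frame of pointer_tip between -0.009 and 0.009 m and x of tall_post in the frame of pointer_tip above 0 m and velocity of joint pointer between -0.05 and 0.05 rad/s and value of joint clamp_lever below 0.6 rad), for 0.3 s.
2. the clamp lever is pushed to its stop, the arm still pointing at the tall post (y of tall_post in the frame of pointer_tip between -0.009 and 0.009 m and x of tall_post in the frame of pointer_tip above 0 m and value of joint clamp_lever above 1.3 rad), for 0.2 s.
At the end, for the whole second after the job is handed in: The pointer arm's centre line passes within 9 mm of the tall post's centre (about 3 degrees; the post is 22 mm thick), on the post's side, and the clamp lever is within 0.1 rad of its stop and at rest (all of step 2 and velocity of joint clamp_lever below 0.05 rad/s); the robot touches nothing.
It fails at once if the pointer arm is pinched between the fingers: the point between the fingertips is on its centre line while the fingers press (x of the grasp point in the frame of pointer_tip between -0.065 and 0.012 m and y of the grasp point in the frame of pointer_tip between -0.004 and 0.004 m and z of the grasp point in the frame of pointer_tip below 0.035 m and contact force between the fingers and anything else above 1.5 N).
It fails at once if the clamp lever is pinched between the fingers in the same way (x of the grasp point in the frame of lever_tip between -0.075 and 0.012 m and y of the grasp point in the frame of lever_tip between -0.004 and 0.004 m and z of the grasp point in the frame of lever_tip below 0.035 m and contact force between the fingers and anything else above 1.5 N).
It fails at once if a loose bystander is moved by more than 20 mm, lifted or carried (distance of any of bushing, steel_slug, gauge_block, wrench, screwdriver, oil_bottle, chip_cup from where it was at the start of the episode above 0.02 m).
It also fails if it takes over 58 s, if anything falls off the work surface, if the arm or the gripper's body presses on something with over 40 N, if the wrist force passes 120 N, or if a joint passes its speed limit or range.

### The arm

A 6-joint arm with a two-finger parallel gripper is mounted at the origin on the work surface. World frame = base frame: x ahead of the robot, y to its left, z up, the work surface at z = 0. Lengths are in m, angles in rad, forces in N, time in s.
With the tool pointing down it reaches from about 0.3 to 0.875 m from the base axis. Payload 6.4 kg.
Tool frame: the origin (TCP) lies midway between the tips of the shut fingers; the grasp point (between the pads) lies 19 mm behind it; z points along the fingers, y is the line along which they close (so a half turn about z gives the same grasp; the last joint's range is limited). The gripper opens to 88 mm and grips with 3 to 60 N. Pads are 18 mm wide; open, the fingers measure 123 mm over their backs; the gripper's body (75 mm by 187 mm) begins 45 mm behind the grasp point.
Start: joints at [-1.417, 0.181, 1.607, -0, 1.354, -0.206], TCP at [0.202, -0.538, 0.239] pointing down, gripper open.
Joint ranges: [-2.99, 2.99], [-0.89, 2.07], [0.3, 2.58], [-1.14, 4.28], [0, 2.63], [-3.12, 3.12]. Speed limits (rad/s): [2.57, 2.57, 3.01, 3.14, 3.14, 3.14].

### API

Orientations are given as [roll, pitch, yaw] about the fixed x, y, z axes, in that order (R = Rz(yaw) Ry(pitch) Rx(roll)).
In Python, from cell import manip, viewer gives the robot as it stands.
- The arm moves only by the tool move_arm, never from a script. Its argument "increments" is a list of rows, each a list of 6 numbers: the shift along the world's x, y, z in mm, then the turn, a rotation vector about the world's x, y, z in degrees. A call has 1 to 20 rows; each row is the pose to reach, as a shift and turn from the pose commanded when the call began; what a row does not reach only later rows make up. A row lasts 1/8 s, in which the tool goes at most 62.5 mm and 10.7 degrees, less where a joint would pass 70% of its speed; a pose out of reach is approached as far as the arm can. A call with a gripper value outside its range is refused whole. "grip" is the finger opening in mm, from 0 to 88.1, set as the call begins (left out, the last holds). The fingers move at their own pace and stop on an object; the grip force is fixed at half the most. Time passes only in rows, so rows that repeat a pose let the fingers close. It gives the time, the measured TCP pose, the force, the opening and the grip force at its end, in the units of the state.
- manip.observe(): the state, without advancing time (a new reading comes with each control period).
- viewer.camera(name): name is "side" or "top"; returns the picture (420x560x3 uint8, blue, green, red); there is no depth.
- viewer.camera_info(name): a dict with "fx", "fy", "cx", "cy" (pixels), "k1" (the pictures are not rectified: a ray, as slopes to the right and down, at radius r is drawn at 1 + k1 r^2 times it, then the intrinsics apply), "extrinsics" (4x4, takes a point from camera to world coordinates). Camera axes: x right, y down, z forward; pixel columns grow to the right and rows downward; lengths in m; the calibration is good to about 2 mm. A picture is of the moment at which its call begins. camera_info takes no time and is no camera call.
- manip.hand_in(): hands the job in; it is judged then, once.
The state is a dict: "time_s": time; "qpos": joint angles; "dq": joint speeds; "effort": joint torques, N m; "position": TCP position; "eef_rot": TCP orientation; "ft_force": force on the tool from outside, world axes, zero at the start; "ft_torque": the same for the moment, N m; "finger_gap": finger opening in m; "finger_force": force on a finger pad.
Only numpy, scipy, OpenCV 4.12 (cv2) and the standard library are available. Lean on these libraries where they do the work, as an engineer would, in place of code of your own. Each camera call takes 0.05 s, during which the arm holds its last target. There are 200 camera calls.

## Working session

There is one attempt and no reset: what is moved stays moved. The work goes in short steps, Python scripts to look and compute and a tool call to move; the robot and the scene stay as the last step left them, time stands still between calls to the robot, and variables do not carry over. Pictures are saved under pics/ and viewed, at most 10 in all, crops included, and the job is handed in when it is done.

Besides the shell and the picture viewer there is one more tool, called after "Request:" in YAML: its name, and indented under it one key for each argument. move_arm: Moves the arm, as the interface text tells. Its arguments: {"type":"object","properties":{"increments":{"type":"array"},"grip":{"type":"number"}},"required":["increments"]}

```bash
mkdir -p pics; cat > h.py <<'E'
import numpy as np, cv2
from cell import manip, viewer
def ray(name,u,v):
    c=viewer.camera_info(name);K=np.array([[c['fx'],0,c['cx']],[0,c['fy'],c['cy']],[0,0,1]])
    p=cv2.undistortPoints(np.array([[[u,v]]],float),K,np.array([c['k1'],0,0,0,0.]))[0,0]
    # k1 model: distorted = p*(1+k1 r^2)
    E=np.array(c['extrinsics']);return E[:3,3],E[:3,:3]@np.array([p[0],p[1],1])
def onz(name,u,v,z):
    o,d=ray(name,u,v);return o+d*(z-o[2])/d[2]
def proj(name,P):
    c=viewer.camera_info(name);E=np.array(c['extrinsics']);q=E[:3,:3].T@(np.array(P)-E[:3,3]);s=q[:2]/q[2]
    s=s*(1+c['k1']*(s@s));return np.array([c['fx']*s[0]+c['cx'],c['fy']*s[1]+c['cy']])
E
python3 - <<'E'
from h import *
for n in('top','side'):
    cv2.imwrite(f'pics/{n}0.png',viewer.camera(n)); print(viewer.camera_info(n))
print(manip.observe())
E
```

```text
{'fx': 387.0859365748187, 'fy': 387.0859365748187, 'cx': 280.74059595701794, 'cy': 205.71296818813224, 'k1': 0.001906980393954198, 'extrinsics': array([[-0.00917729, -0.9926329 ,  0.1208127 ,  0.40342241],
       [-0.99979924,  0.01126068,  0.01657339, -0.06755796],
       [-0.01781172, -0.12063635, -0.99253696,  1.16340912],
       [ 0.        ,  0.        ,  0.        ,  1.        ]])}
{'fx': 470.9292835744652, 'fy': 470.9292835744652, 'cx': 279.57207086623004, 'cy': 210.5300684822077, 'k1': 0.055951723920268884, 'extrinsics': array([[-0.72220084, -0.50621848,  0.47134786, -0.16634978],
       [-0.69154852,  0.51499222, -0.50650139,  0.71766173],
       [ 0.01365988, -0.69175564, -0.72200245,  1.15744381],
       [ 0.        ,  0.        ,  0.        ,  1.        ]])}
{'time_s': 0.1, 'qpos': array([-1.41728983e+00,  1.81448713e-01,  1.60788819e+00, -1.51547602e-05,
        1.35380192e+00, -2.06310548e-01]), 'dq': array([ 1.52670132e-03, -8.29514170e-06, -9.48760440e-04, -4.60448350e-04,
       -5.66546033e-04,  5.72558039e-05]), 'effort': array([ 1.46718099e-03, -4.34819126e+01, -3.42694652e+01,  7.05314660e-02,
        3.41011095e-02, -3.89753825e-05]), 'position': array([ 0.2023913 , -0.53769564,  0.23791995]), 'eef_rot': array([-3.14007624e+00, -3.02251925e-04,  3.59820085e-01]), 'ft_force': array([-0.88421558, -0.3022748 , -0.21625889]), 'ft_torque': array([-0.02515898, -0.00882321, -0.0275124 ]), 'finger_force': 0.0, 'finger_gap': 0.08792321216048911}
```

View pics/top0.png

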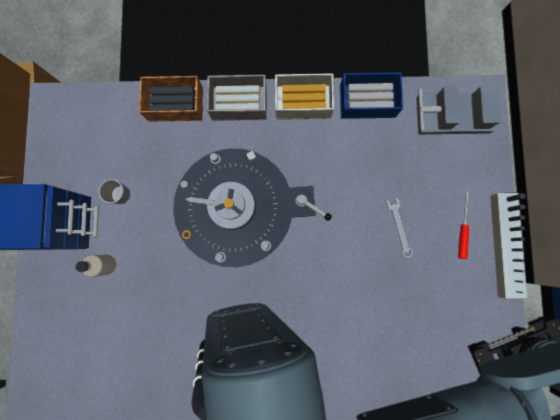

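View pics/side0.png

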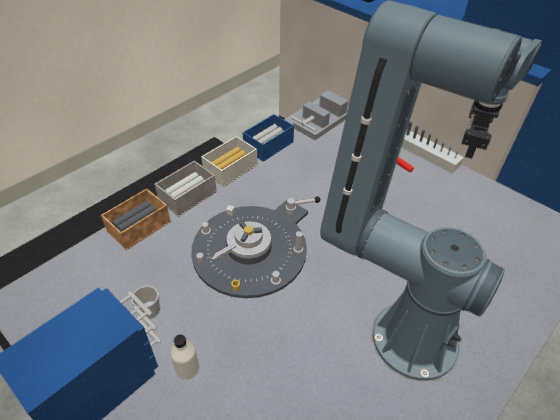

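The top view shows the table centred near (232,207), the arm pointing left with its tip near (187,199), and the lever from (301,201) to (328,217). In the side view the tall post appears to be at (299,241), which matches top (266,246). I'll zoom in to check.

```bash
python3 - <<'E'
import cv2,numpy as np
a=cv2.imread('pics/top0.png')[140:275,165:340];b=cv2.imread('pics/side0.png')[185:300,185:325]
a=cv2.resize(a,(700,540),interpolation=cv2.INTER_CUBIC);b=cv2.resize(b,(700,575),interpolation=cv2.INTER_CUBIC)
cv2.imwrite('pics/a.png',a);cv2.imwrite('pics/b.png',b)
E
```

```text
(no output)
```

View pics/a.png

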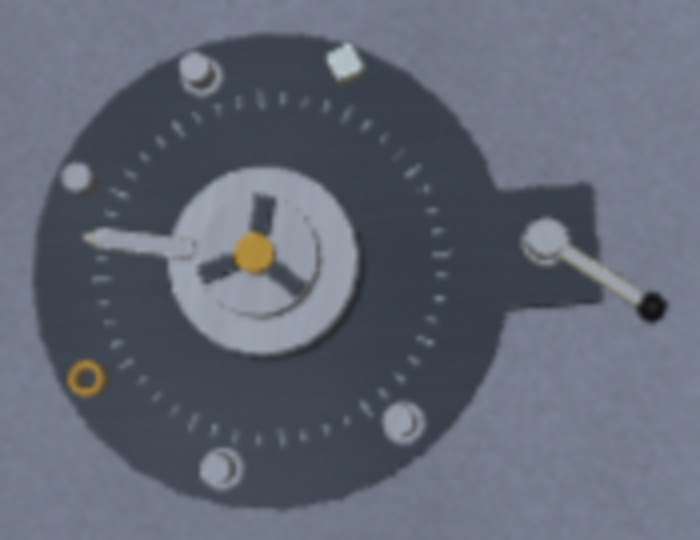

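View pics/b.png

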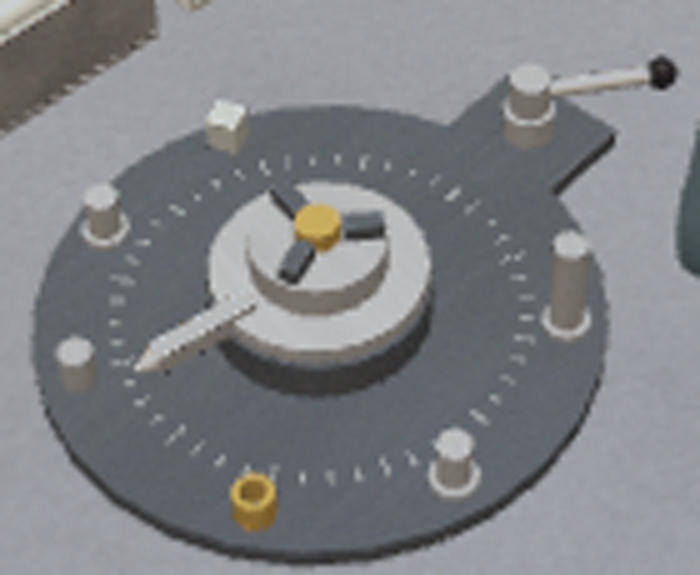

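The tall post is at crop a (404,422) and crop b (570,245 at its top), and it is clearly taller than the others. The short posts are at a (200,72) and a (220,468). The slug is at (78,177), the bushing at (87,379) and the block at (345,62).

```bash
cat >> h.py <<'E'
def tri(ut,us):
    (o1,d1),(o2,d2)=ray('top',*ut),ray('side',*us)
    A=np.c_[d1,-d2];t=np.linalg.lstsq(A,o2-o1,rcond=None)[0];a,b=o1+d1*t[0],o2+d2*t[1]
    return (a+b)/2,np.linalg.norm(a-b)
A=lambda u,v:(165+(u+.5)/4-.5,140+(v+.5)/4-.5)
B=lambda u,v:(185+(u+.5)/5-.5,185+(v+.5)/5-.5)
E
python3 - <<'E'
from h import *
np.set_printoptions(precision=4,suppress=True)
im=cv2.imread('pics/top0.png');g=im.max(2)
m=((g<95)).astype(np.uint8);m[:140]=0;m[275:]=0;m[:,:165]=0;m[:,300:]=0
m=cv2.morphologyEx(m,cv2.MORPH_CLOSE,np.ones((3,3)))
c=max(cv2.findContours(m,cv2.RETR_EXTERNAL,cv2.CHAIN_APPROX_NONE)[0],key=cv2.contourArea)
P=np.array([onz('top',*p,.016)[:2] for p in c[:,0].astype(float)]);P=P[P[:,1]>.02-.0] if 0 else P
# robust circle
k=np.ones(len(P),bool)
for _ in range(8):
    M=np.c_[2*P[k],np.ones(k.sum())];s=np.linalg.lstsq(M,(P[k]**2).sum(1),rcond=None)[0];r=np.sqrt(s[2]+s[:2]@s[:2])
    e=np.abs(np.hypot(*(P-s[:2]).T)-r);k=e<max(.004,.6*np.quantile(e,.9))
C=s[:2];print('plate',C,r,k.sum(),len(P))
face=onz('top',*A(264,260),.06);part=onz('top',*A(254,252),.1);print('face',face,'part',part, 'part tri',tri(A(254,252),B(318,222)))
pt=onz('top',*A(404,422),.091);print('post',pt,tri(A(403,420),B(570,243)),np.hypot(*(pt[:2]-C)))
pf=onz('top',*A(404,423),.016);print('foot',pf)
tip=onz('top',*A(84,237),.058);print('tip',tip,tri(A(84,237),B(137,369)),np.hypot(*(tip[:2]-C)))
lh=onz('top',*A(546,238),.06);lt=onz('top',*A(652,306),.052);print('lever',lh,lt,np.hypot(*(lh-lt)[:2]),np.hypot(*(lh[:2]-C)),tri(A(652,306),B(661,72)),tri(A(546,238),B(531,78)))
for n,q,z in(('sa',A(197,68),.051),('sb',A(218,465),.051),('slug',A(77,176),.044),('bush',A(86,378),.038),('blk',A(345,60),.042)):print(n,onz('top',*q,z))
an=lambda p:np.degrees(np.arctan2(*(p[:2]-C)[::-1]))
print('ang post,tip,leveraxis',an(pt),an(tip),an(lh),'lever dir',np.degrees(np.arctan2(*(lt-lh)[:2][::-1])))
E
```

```text
plate [0.542  0.0944] 0.17650137534261104 335 404
face [0.5425 0.0952 0.06  ] part [0.5432 0.0963 0.1   ] part tri (array([0.5421, 0.0957, 0.0964]), np.float64(0.00369325117269322))
post [ 0.4249 -0.0069  0.091 ] (array([ 0.4265, -0.0059,  0.0861]), np.float64(0.0003918029327578106)) 0.15487682992285418
foot [ 0.4257 -0.0027  0.016 ]
tip [0.561  0.2262 0.058 ] (array([0.5603, 0.2258, 0.0566]), np.float64(0.0022914104378771154)) 0.1331707370456204
lever [ 0.5561 -0.1079  0.06  ] [ 0.507  -0.1836  0.052 ] 0.0902564917517301 0.20279093421977767 (array([ 0.5062, -0.1846,  0.0494]), np.float64(0.0025296025504918302)) (array([ 0.5546, -0.1085,  0.0642]), np.float64(0.002394120040727152))
sa [0.6869 0.1469 0.051 ]
sb [0.3964 0.1285 0.051 ]
slug [0.6085 0.236  0.044 ]
bush [0.4601 0.2279 0.038 ]
blk [0.6938 0.0385 0.042 ]
ang post,tip,leveraxis -139.14440357500126 81.79437993165438 -86.01094838003539 lever dir -122.9924754415136
```

Request:
move_arm:
  increments:
    - [30, 55, 0, 0, 0, -2]
    - [60, 111, 0, 0, 0, -4]
    - [90, 167, 0, 0, 0, -6]
    - [120, 223, 0, 0, 0, -9]
    - [150, 279, 0, 0, 0, -11]
    - [180, 335, 0, 0, 0, -13]
    - [210, 391, 0, 0, 0, -15]
    - [240, 447, 0, 0, 0, -18]
    - [270, 502, 0, 0, 0, -20]
    - [300, 558, 0, 0, 0, -22]
    - [330, 614, 0, 0, 0, -25]
    - [360, 670, 0, 0, 0, -27]
    - [388, 722, 0, 0, 0, -29]
    - [388, 722, 0, 0, 0, -29]
    - [388, 722, 0, 0, 0, -29]
    - [388, 722, 0, 0, 0, -29]
  grip: 0

```text
time_s: 2.1
position: [0.59, 0.1825, 0.2386]
eef_rot: [3.141, 0.001, -0.148]
ft_force: [-0.8, -0.5, 1.1]
finger_gap: 0.0005
finger_force: 0.0
```

Request:
move_arm:
  increments:
    - [0, 0, -40, 0, 0, 0]
    - [0, 0, -80, 0, 0, 0]
    - [0, 0, -115, 0, 0, 0]
    - [0, 0, -145, 0, 0, 0]
    - [0, 0, -170, 0, 0, 0]
    - [0, 0, -187, 0, 0, 0]
    - [0, 0, -187, 0, 0, 0]
    - [0, 0, -187, 0, 0, 0]

```text
time_s: 3.1
position: [0.5913, 0.1836, 0.0529]
eef_rot: [-3.141, -0.002, -0.147]
ft_force: [-0.4, 0.5, -0.1]
finger_gap: 0.0002
finger_force: 0.0
```

```bash
python3 - <<'E'
from h import *
print(manip.observe()['position'],manip.observe()['qpos'])
a=viewer.camera('top')[130:275,150:340];b=viewer.camera('side')[150:300,185:325]
cv2.imwrite('pics/c.png',np.hstack([cv2.resize(a,None,fx=2.1,fy=2.1,interpolation=2)[:300],cv2.resize(b,None,fx=2.8,fy=2.8,interpolation=2)[60:360]]))
C=np.array([.5423,.0952]);th0=81.8
p0=None
for th in np.arange(82,226,6):
    t=np.radians(th);P=C+.095*np.array([np.cos(t),np.sin(t)])+.016*np.array([np.sin(t),-np.cos(t)]);print(th,np.round(1000*P,1))
E
```

```text
[0.59133401 0.18355629 0.05293146] [ 1.09559018e-01  4.93293171e-01  1.61021450e+00 -2.56549223e-06
  1.03624275e+00  1.82715100e+00]
82 [571.4 187. ]
88 [561.6 189.6]
94 [551.6 191.1]
100 [541.6 191.5]
106 [531.5 190.9]
112 [521.5 189.3]
118 [511.8 186.6]
124 [502.4 182.9]
130 [493.5 178.3]
136 [485.1 172.7]
142 [477.3 166.3]
148 [470.2 159.1]
154 [463.9 151.2]
160 [458.5 142.7]
166 [454.  133.7]
172 [450.5 124.3]
178 [447.9 114.5]
184 [446.4 104.5]
190 [446.   94.5]
196 [446.6  84.4]
202 [448.2  74.4]
208 [450.9  64.7]
214 [454.6  55.3]
220 [459.2  46.4]
```

View pics/c.png

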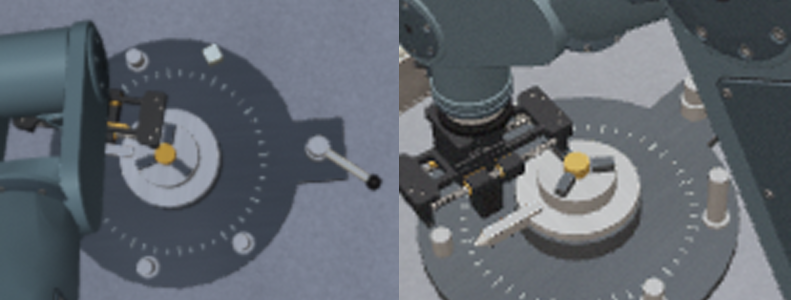

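The fingertip is down on the far (+x) side of the arm, clear of the slug. I'll push it counter-clockwise, turning the tool as the arm turns.

Request:
move_arm:
  increments:
    - [-8, 1, 0, 0, 0, 0]
    - [-15, 2, 0, 0, 0, 0]
    - [-21, 3, 0, 0, 0, 1]
    - [-29, 5, 0, 0, 0, 6]
    - [-39, 7, 0, 0, 0, 12]
    - [-49, 7, 0, 0, 0, 18]
    - [-59, 7, 0, 0, 0, 24]
    - [-69, 5, 0, 0, 0, 30]
    - [-79, 2, 0, 0, 0, 36]
    - [-88, -1, 0, 0, 0, 42]
    - [-97, -6, 0, 0, 0, 48]
    - [-105, -12, 0, 0, 0, 54]
    - [-113, -18, 0, 0, 0, 60]
    - [-120, -25, 0, 0, 0, 66]
    - [-126, -33, 0, 0, 0, 72]
    - [-132, -42, 0, 0, 0, 78]
    - [-136, -51, 0, 0, 0, 84]
    - [-140, -60, 0, 0, 0, 90]
    - [-140, -60, 0, 0, 0, 90]

```text
time_s: 5.58
position: [0.45, 0.1236, 0.0518]
eef_rot: [-3.141, 0.0, 1.423]
ft_force: [-0.4, -0.3, 0.6]
finger_gap: 0.0003
finger_force: 0.0
```

Request:
move_arm:
  increments:
    - [-3, -10, 0, 0, 0, 6]
    - [-4, -20, 0, 0, 0, 12]
    - [-4.5, -30, 0, 0, 0, 18]
    - [-4, -40, 0, 0, 0, 24]
    - [-3, -47, 0, 0, 0, 28]
    - [-2, -53, 0, 0, 0, 32]
    - [-0.5, -58, 0, 0, 0, 35]
    - [0.4, -60, 0, 0, 0, 36]
    - [0.4, -60, 0, 0, 0, 36]

```text
time_s: 6.7
position: [0.4508, 0.0639, 0.0517]
eef_rot: [-3.142, 0.0, 2.051]
ft_force: [0.1, 0.8, 0.2]
finger_gap: 0.0006
finger_force: 0.1
```

```bash
python3 - <<'E'
from h import *
print(manip.observe()['position'],manip.observe()['qpos'])
a=viewer.camera('top');b=viewer.camera('side');cv2.imwrite('pics/top1.png',a);cv2.imwrite('pics/side1.png',b)
a=a[180:275,205:285];b=b[185:300,225:325]
cv2.imwrite('pics/d.png',np.hstack([cv2.resize(a,None,fx=4,fy=4,interpolation=2),cv2.resize(b,None,fx=4,fy=4,interpolation=2)[:380]]))
E
```

```text
[0.45084454 0.06394446 0.05170813] [-1.20727967e-01  1.90862437e-01  2.03280832e+00 -9.52086636e-05
  9.17975851e-01 -6.01236320e-01]
```

View pics/d.png

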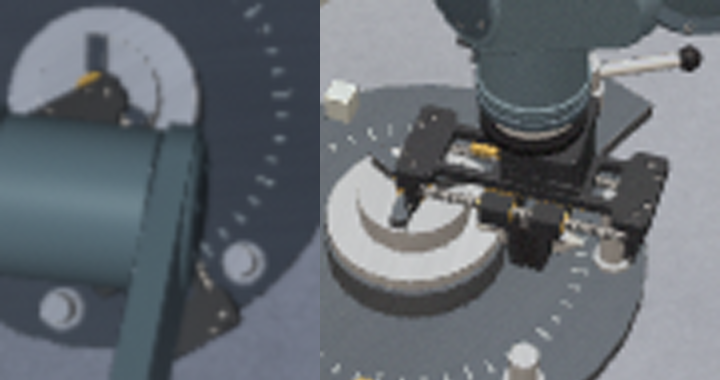

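The arm is hidden under the wrist here. I'll finish the push slowly to about 220.5°, back away, and then look.

Request:
move_arm:
  increments:
    - [1.2, -3, 0, 0, 0, 2]
    - [2.4, -6.2, 0, 0, 0, 4]
    - [3.7, -9.4, 0, 0, 0, 6]
    - [5.1, -12.4, 0, 0, 0, 8]
    - [6.4, -15, 0, 0, 0, 9.8]
    - [7.4, -17, 0, 0, 0, 11]
    - [8.2, -18.2, 0, 0, 0, 12]
    - [8.7, -19, 0, 0, 0, 12.5]
    - [8.7, -19, 0, 0, 0, 12.5]
    - [4, -15, 0, 0, 0, 12.5]
    - [-5, -4, 0, 0, 0, 12.5]
    - [-15, 6, 0, 0, 0, 12.5]
    - [-15, 6, 30, 0, 0, 12.5]
    - [-15, 6, 80, 0, 0, 12.5]
    - [-15, 36, 130, 0, 0, 12.5]
    - [-20, 90, 170, 0, 0, 12.5]
    - [-20, 150, 170, 0, 0, 12.5]
    - [-20, 205, 170, 0, 0, 12.5]
    - [-20, 205, 170, 0, 0, 12.5]

```text
time_s: 9.18
position: [0.4291, 0.2724, 0.2216]
eef_rot: [3.141, -0.001, 2.277]
ft_force: [-0.3, -0.1, -0.8]
finger_gap: 0.0006
finger_force: 0.0
```

```bash
python3 - <<'E'
from h import *
print(manip.observe()['position'],manip.observe()['qpos'])
a=viewer.camera('top');b=viewer.camera('side');cv2.imwrite('pics/top2.png',a);cv2.imwrite('pics/side2.png',b)
a=a[180:275,205:285];b=b[215:300,225:325]
cv2.imwrite('pics/e.png',np.hstack([cv2.resize(a,None,fx=4,fy=4,interpolation=2)[:340],cv2.resize(b,None,fx=4,fy=4,interpolation=2)]))
E
```

```text
[0.42909958 0.27241251 0.22163897] [ 3.31350066e-01  4.69160248e-02  1.79043563e+00  6.64651994e-04
  1.30417656e+00 -3.74872114e-01]
```

View pics/e.png

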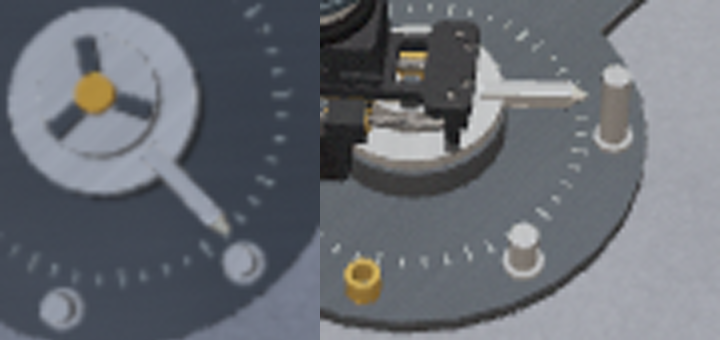

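The arm in the left crop runs from (155,158) to its tip at (227,234), and the tall post is at (243,262). I'll measure the sideways error.

```bash
python3 - <<'E'
from h import *
np.set_printoptions(precision=4,suppress=True)
im=cv2.imread('pics/top2.png');C=np.array([.5423,.0950])
Q=lambda u,v:(205+(u+.5)/4-.5,180+(v+.5)/4-.5)
# arm pixels: bright, 76..128mm from the axis at z=.066
H=[]
for v in range(190,260):
  for u in range(205,285):
    p=onz('top',u,v,.066)[:2]-C;r=np.hypot(*p);a=np.degrees(np.arctan2(p[1],p[0]))%360
    if .076<r<.118 and 205<a<236 and im[v,u].max()>115: H.append([*p,float(im[v,u].max())-100])
H=np.array(H);w=H[:,2];m=(H[:,:2]*w[:,None]).sum(0)/w.sum()
S=((H[:,:2]-m)*w[:,None]).T@(H[:,:2]-m);d=np.linalg.eigh(S)[1][:,1];d*=np.sign(d@m)
print('n',len(H),'mean dir',np.degrees(np.arctan2(m[1],m[0]))%360,'axis dir',np.degrees(np.arctan2(d[1],d[0]))%360)
tip=onz('top',*Q(228,235),.058)[:2];print('tip',tip,np.hypot(*(tip-C)),np.degrees(np.arctan2(*(tip-C)[::-1]))%360)
ps=[onz('top',*Q(241,259),.091)[:2],tri(Q(241,259),(225+295.5/4-.5,215+75.5/4-.5))[0],onz('top',*Q(244,263),.018)[:2]]
for p in ps:
    q=p[:2]-C;print('post',p,np.hypot(*q),np.degrees(np.arctan2(q[1],q[0]))%360)
    n=m/np.linalg.norm(m);print('lateral mm',1000*(n[0]*q[1]-n[1]*q[0]))
print('face',onz('top',*Q(103,101),.06))
E
```

```text
Traceback (most recent call last):
  File "h.py", line 9, in onz
    o,d=ray(name,u,v);return o+d*(z-o[2])/d[2]
        ~~~^^^^^^^^^^
  File "h.py", line 4, in ray
    c=viewer.camera_info(name);K=np.array([[c['fx'],0,c['cx']],[0,c['fy'],c['cy']],[0,0,1]])
ValueError: time passes only in moves, steps and waits
```

Too many camera_info calls, so I'll cache it.

```bash
sed -i 's/^def ray/import functools\n@functools.lru_cache\ndef info(n): return viewer.camera_info(n)\ndef ray/; s/c=viewer.camera_info(name)/c=info(name)/' h.py
python3 - <<'E'
from h import *
np.set_printoptions(precision=4,suppress=True)
im=cv2.imread('pics/top2.png');C=np.array([.5423,.0950])
Q=lambda u,v:(205+(u+.5)/4-.5,180+(v+.5)/4-.5)
H=[]
for v in range(190,260):
  for u in range(205,285):
    p=onz('top',u,v,.066)[:2]-C;r=np.hypot(*p);a=np.degrees(np.arctan2(p[1],p[0]))%360
    if .076<r<.118 and 205<a<236 and im[v,u].max()>115: H.append([*p,float(im[v,u].max())-100])
H=np.array(H);w=H[:,2];m=(H[:,:2]*w[:,None]).sum(0)/w.sum()
S=((H[:,:2]-m)*w[:,None]).T@(H[:,:2]-m);d=np.linalg.eigh(S)[1][:,1];d*=np.sign(d@m)
print('n',len(H),'mean dir',np.degrees(np.arctan2(m[1],m[0]))%360,'axis dir',np.degrees(np.arctan2(d[1],d[0]))%360)
tip=onz('top',*Q(228,235),.058)[:2];print('tip',tip,np.hypot(*(tip-C)),np.degrees(np.arctan2(*(tip-C)[::-1]))%360)
for p in [onz('top',*Q(241,259),.091)[:2],tri(Q(241,259),(225+295.5/4-.5,215+75.5/4-.5))[0],onz('top',*Q(244,263),.018)[:2]]:
    q=p[:2]-C;print('post',p,np.hypot(*q),np.degrees(np.arctan2(q[1],q[0]))%360)
    n=m/np.linalg.norm(m);print('lateral mm',1000*(n[0]*q[1]-n[1]*q[0]))
print('face',onz('top',*Q(103,101),.06))
E
```

```text
n 72 mean dir 222.53614674412424 axis dir 223.34561515920012
tip [0.4448 0.0063] 0.13183375828331398 222.31188438835298
post [ 0.427  -0.0049] 0.15256074906546704 220.89354426582238
lateral mm -4.373137784748183
post [ 0.4269 -0.0047  0.0861] 0.15248628568667072 220.83202732034331
lateral mm -4.534653917673673
post [ 0.4256 -0.0028] 0.15224782354032135 219.9726283658601
lateral mm -6.809574704889243
face [0.5418 0.0959 0.06  ]
```

The arm reads about 2° past the post. I'll refine the post's position from its foot outline before correcting.

```bash
python3 - <<'E'
from h import *
np.set_printoptions(precision=4,suppress=True)
C=np.array([.5423,.0950])
for f in('top0','top2'):
    im=cv2.imread(f'pics/{f}.png');g=cv2.resize(im[225:265,250:285].max(2),None,fx=8,fy=8,interpolation=2)
    m=(g>110).astype(np.uint8)
    L=[c for c in cv2.findContours(m,0,1)[0] if cv2.contourArea(c)>2000]
    for c in L:
        (u,v),r=cv2.minEnclosingCircle(c);u=250+(u+.5)/8-.5;v=225+(v+.5)/8-.5
        p=onz('top',u,v,.018);q=p[:2]-C;print(f,u,v,r/8,'foot',p,np.hypot(*q),np.degrees(np.arctan2(q[1],q[0]))%360)
    # face: circle of radius 68 at z .06
    im=cv2.imread(f'pics/{f}.png').max(2);
    m=(im>115).astype(np.uint8);m[:,:206]=0;m[:,258:]=0;m[:180]=0;m[232:]=0
    m=cv2.morphologyEx(cv2.morphologyEx(m,cv2.MORPH_CLOSE,np.ones((9,9))),cv2.MORPH_OPEN,np.ones((11,11)))
    c=max(cv2.findContours(m,0,1)[0],key=cv2.contourArea);e=cv2.fitEllipse(c);p=onz('top',*e[0],.06);print('face',e,p)
    P=np.array([onz('top',*x,.06)[:2] for x in c[:,0].astype(float)]);print('r',np.hypot(*(P-p[:2]).T).mean())
E
```

```text
top0 265.375 245.26666641235352 5.521538734436035 foot [ 0.4259 -0.0021  0.018 ] 0.1515267190401491 219.838253290568
top0 267.625 250.5625 21.798540115356445 foot [ 0.4104 -0.0086  0.018 ] 0.16774944273535303 218.15220329909468
face ((229.8802947998047, 204.5668182373047), (45.486968994140625, 46.39077377319336), 50.861995697021484) [0.5427 0.0973 0.06  ]
r 0.06644160965388583
top2 265.375 245.27016067504883 5.574078559875488 foot [ 0.4259 -0.0021  0.018 ] 0.1515345570648592 219.83575877012524
top2 267.5625 250.5 21.88652801513672 foot [ 0.4106 -0.0084  0.018 ] 0.16749140564016 218.14191398117936
top2 255.3125 231.5625 9.058847427368164 foot [0.4666 0.0276 0.018 ] 0.10137514703953789 221.69530903421833
face ((230.9088134765625, 205.3147430419922), (45.53300857543945, 48.89106750488281), 136.5760955810547) [0.5405 0.0943 0.06  ]
r 0.06791382803473116
```

The post bearing is about 220° and the arm about 222.9°, so it overshot by about 2.8°. I'll nudge it back gently from the other side.

Request:
move_arm:
  increments:
    - [20, -55, 0, 0, 0, 0]
    - [35, -110, 0, 0, 0, 0]
    - [50, -165, 0, 0, 0, 0]
    - [60, -220, 0, 0, 0, 0]
    - [69, -272, 0, 0, 0, 0]
    - [69, -272, -50, 0, 0, 0]
    - [69, -272, -100, 0, 0, 0]
    - [69, -272, -145, 0, 0, 0]
    - [69, -272, -169, 0, 0, 0]
    - [69, -272, -169, 0, 0, 0]
    - [63, -265, -169, 0, 0, 0]
    - [58, -260, -169, 0, 0, 0]
    - [56.3, -257.2, -169, 0, 0, 0]
    - [54.6, -255.2, -169, 0, 0, 0]
    - [53.6, -254, -169, 0, 0, 0]
    - [52.6, -252.9, -169, 0, 0, 0]
    - [52.6, -252.9, -169, 0, 0, 0]

```text
time_s: 11.4
position: [0.4834, 0.0159, 0.0527]
eef_rot: [-3.141, -0.0, 2.271]
ft_force: [-0.2, 0.0, -0.4]
finger_gap: 0.0004
finger_force: 0.0
```

Request:
move_arm:
  increments:
    - [5, -6, 0, 0, 0, 0]
    - [15, -18, 0, 0, 0, 0]
    - [15, -18, 40, 0, 0, 0]
    - [15, -18, 90, 0, 0, 0]
    - [15, -50, 140, 0, 0, 0]
    - [15, -105, 170, 0, 0, 0]
    - [15, -160, 170, 0, 0, 0]
    - [15, -215, 170, 0, 0, 0]
    - [15, -240, 170, 0, 0, 0]
    - [15, -240, 170, 0, 0, 0]

```text
time_s: 12.65
position: [0.4984, -0.2269, 0.2227]
eef_rot: [-3.141, 0.0, 2.267]
ft_force: [-0.3, 0.3, -0.1]
finger_gap: 0.0007
finger_force: 0.0
```

```bash
cat > m.py <<'E'
from h import *
import sys
f=sys.argv[1]
if len(sys.argv)>2: cv2.imwrite(f'pics/{f}.png',viewer.camera('top'))
im=cv2.imread(f'pics/{f}.png')
for C in np.array([[.5423,.0950],[.542,.0955]]):
    H=[]
    for v in range(190,260):
      for u in range(205,285):
        p=onz('top',u,v,.066)[:2]-C;r=np.hypot(*p);a=np.degrees(np.arctan2(p[1],p[0]))%360
        if .076<r<.118 and 203<a<236 and im[v,u].max()>115: H.append([*p,float(im[v,u].max())-100])
    H=np.array(H);w=H[:,2];m=(H[:,:2]*w[:,None]).sum(0)/w.sum()
    S=((H[:,:2]-m)*w[:,None]).T@(H[:,:2]-m);d=np.linalg.eigh(S)[1][:,1];d*=np.sign(d@m)
    post=np.array([.4259,-.0021])-C;cr=lambda a,b:1000*(a[0]*b[1]-a[1]*b[0])
    print(len(H),'mean dir',np.degrees(np.arctan2(m[1],m[0]))%360,'line dir',np.degrees(np.arctan2(d[1],d[0]))%360,'lateral via axis',cr(m/np.linalg.norm(m),post),'via line',cr(d,post-m))
E
python3 m.py top2; python3 m.py top3 new; python3 -c "
from h import *
cv2.imwrite('pics/side3.png',viewer.camera('side'));print(manip.observe()['position'],manip.observe()['qpos'])"
```

```text
72 mean dir 222.53614674412424 line dir 223.34561515920012 lateral via axis -7.144596457522495 via line -7.90910786876333
75 mean dir 222.90698522230818 line dir 222.78312389036296 lateral via axis -7.5539744151630615 via line -7.435412571868385
72 mean dir 222.5317531585732 line dir 223.37081462828377 lateral via axis -7.132985595610084 via line -7.9255007891508615
75 mean dir 222.90135764624839 line dir 222.82417651891484 lateral via axis -7.5390954972109485 via line -7.465219017405884
[ 0.49840295 -0.22429958  0.22251212] [-6.40294486e-01  1.33057871e-01  1.69531222e+00  3.03384448e-04
  1.31385961e+00 -1.33957934e+00]
```

The TCP stopped short because the commanded pose was 3.5 mm off from what I assumed, so it never touched the arm. The pose is settled now, so I'll repeat the nudge with corrected numbers.

Request:
move_arm:
  increments:
    - [0, 60, 0, 0, 0, 0]
    - [0, 120, 0, 0, 0, 0]
    - [0, 180, 0, 0, 0, 0]
    - [0, 224, 0, 0, 0, 0]
    - [0, 224, -50, 0, 0, 0]
    - [0, 224, -100, 0, 0, 0]
    - [0, 224, -145, 0, 0, 0]
    - [0, 224, -170, 0, 0, 0]
    - [0, 224, -170, 0, 0, 0]
    - [-6.6, 232, -170, 0, 0, 0]
    - [-12, 238, -170, 0, 0, 0]
    - [-14.3, 241, -170, 0, 0, 0]
    - [-15.3, 242.2, -170, 0, 0, 0]
    - [-16.2, 243.3, -170, 0, 0, 0]
    - [-16.9, 244.1, -170, 0, 0, 0]
    - [-17.5, 244.8, -170, 0, 0, 0]
    - [-18.2, 245.6, -170, 0, 0, 0]
    - [-18.8, 246.4, -170, 0, 0, 0]
    - [-18.8, 246.4, -170, 0, 0, 0]
    - [-18.8, 246.4, -170, 0, 0, 0]

```text
time_s: 15.25
position: [0.4795, 0.0224, 0.0526]
eef_rot: [-3.141, -0.0, 2.271]
ft_force: [0.6, -0.9, 0.1]
finger_gap: 0.0003
finger_force: 0.4
```

Request:
move_arm:
  increments:
    - [5, -6, 0, 0, 0, 0]
    - [15, -18, 0, 0, 0, 0]
    - [15, -18, 40, 0, 0, 0]
    - [15, -18, 90, 0, 0, 0]
    - [15, -50, 140, 0, 0, 0]
    - [15, -105, 170, 0, 0, 0]
    - [15, -160, 170, 0, 0, 0]
    - [15, -215, 170, 0, 0, 0]
    - [15, -240, 170, 0, 0, 0]
    - [15, -240, 170, 0, 0, 0]
    - [15, -240, 170, 0, 0, 0]

```text
time_s: 16.62
position: [0.4946, -0.2174, 0.2225]
eef_rot: [3.141, -0.001, 2.271]
ft_force: [0.7, 0.9, -0.5]
finger_gap: 0.0006
finger_force: 0.0
```

```bash
python3 m.py top4 new; python3 -c "
from h import *
print(manip.observe()['position'],manip.observe()['qpos'],manip.observe()['time_s'])
a=cv2.imread('pics/top4.png')[180:275,205:295];b=viewer.camera('side')[200:295,225:325];f=lambda x:cv2.resize(x,None,fx=4,fy=4,interpolation=2);cv2.imwrite('pics/g.png',np.hstack([f(a),f(b)]))"
```

```text
75 mean dir 219.03295557314118 line dir 219.7274752251221 lateral via axis 2.1208002930466208 via line 1.4547336492504899
76 mean dir 219.40812790332478 line dir 219.22660737323142 lateral via axis 1.7050693099196352 via line 1.880118790784143
[ 0.49469793 -0.21695714  0.22255881] [-6.33324794e-01  1.18781822e-01  1.71114203e+00  3.14510040e-04
  1.31225574e+00 -1.33416291e+00] 16.675
```

View pics/g.png

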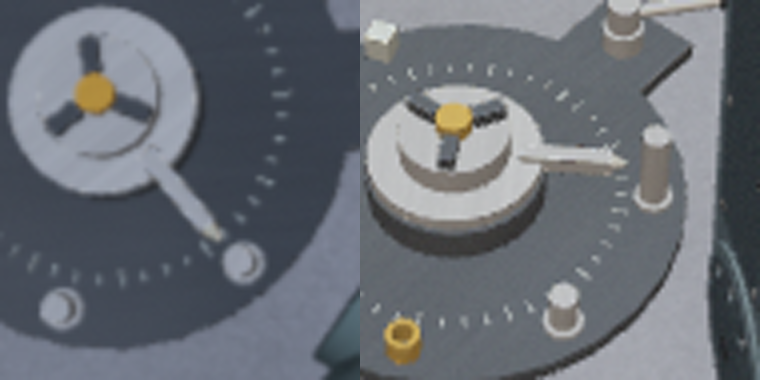

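The arm now points within about 2 mm of the post's centre, in both views. Next is the lever. I'll place the shut fingertips on its clockwise side, with the finger line across the lever.

Request:
move_arm:
  increments:
    - [-2, 15, 0, 0, 0, -9]
    - [-4, 30, 0, 0, 0, -18]
    - [-6, 50, 0, 0, 0, -27]
    - [-8, 65, 0, 0, 0, -36]
    - [-10, 77.5, 0, 0, 0, -45]
    - [-10, 77.5, 0, 0, 0, -54]
    - [-10, 77.5, 0, 0, 0, -64]
    - [-10, 77.5, 0, 0, 0, -73]
    - [-10, 77.5, 0, 0, 0, -73]
    - [-10, 77.5, -50, 0, 0, -73]
    - [-10, 77.5, -100, 0, 0, -73]
    - [-10, 77.5, -145, 0, 0, -73]
    - [-10, 77.5, -170, 0, 0, -73]
    - [-10, 77.5, -180, 0, 0, -73]
    - [-10, 77.5, -180, 0, 0, -73]

```text
time_s: 18.6
position: [0.4847, -0.1399, 0.0427]
eef_rot: [-3.141, -0.0, 0.999]
ft_force: [1.0, -0.3, -0.4]
finger_gap: 0.0004
finger_force: 0.0
```

```bash
python3 -c "
from h import *
L=np.array([.5553,-.108]);s=manip.observe();p0=np.array([.4847,-.1396]);print(s['position'],s['eef_rot'],s['qpos'])
for th in range(-123,-37,6):
    t=np.radians(th);P=L+.065*np.array([np.cos(t),np.sin(t)])+.0235*np.array([np.sin(t),-np.cos(t)]);print(th,th+123,np.round(1000*(P-p0),1))
b=viewer.camera('side')[120:270,200:350];cv2.imwrite('pics/k.png',cv2.resize(b,None,fx=3.5,fy=3.5,interpolation=2))"
```

```text
[ 0.48471424 -0.13990613  0.04273795] [-3.14111291e+00 -1.91785706e-05  9.98775515e-01] [-5.16701535e-01  3.02982821e-01  1.91222653e+00  5.71120913e-05
  9.26861255e-01  5.52849744e-02]
-123 0 [ 15.5 -10.1]
-117 6 [ 20.2 -15.6]
-111 12 [ 25.4 -20.7]
-105 18 [ 31.1 -25.1]
-99 24 [ 37.2 -28.9]
-93 30 [ 43.7 -32.1]
-87 36 [ 50.5 -34.5]
-81 42 [ 57.6 -36.3]
-75 48 [ 64.7 -37.3]
-69 54 [ 72.  -37.5]
-63 60 [ 79.2 -37. ]
-57 66 [ 86.3 -35.7]
-51 72 [ 93.2 -33.7]
-45 78 [ 99.9 -31. ]
-39 84 [106.3 -27.6]
```

View pics/k.png

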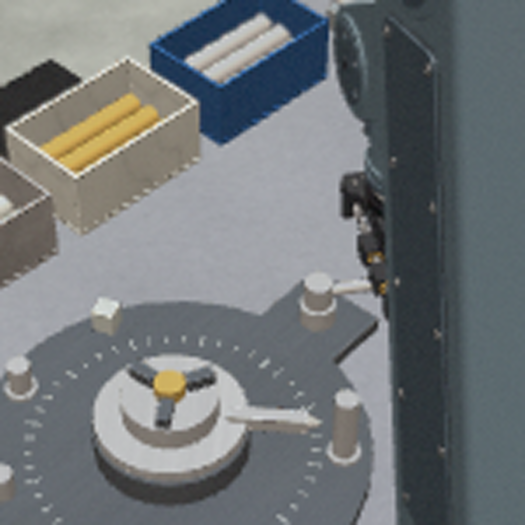

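The fingertips are down beside the lever and the pointer hasn't moved. I'll push the lever round counter-clockwise.

Request:
move_arm:
  increments:
    - [8, -5, 0, 0, 0, 0]
    - [15.5, -10, 0, 0, 0, 0]
    - [20, -15.5, 0, 0, 0, 6]
    - [25.5, -20.5, 0, 0, 0, 12]
    - [31, -25, 0, 0, 0, 18]
    - [37, -29, 0, 0, 0, 24]
    - [43.5, -32, 0, 0, 0, 30]
    - [50.5, -34.5, 0, 0, 0, 36]
    - [57.5, -36.5, 0, 0, 0, 42]
    - [64.5, -37.5, 0, 0, 0, 48]
    - [72, -37.5, 0, 0, 0, 54]
    - [79, -37, 0, 0, 0, 60]
    - [79, -37, 0, 0, 0, 60]

```text
time_s: 20.27
position: [0.5646, -0.1777, 0.0431]
eef_rot: [3.141, 0.001, 2.043]
ft_force: [-1.0, 0.2, -0.9]
finger_gap: 0.0005
finger_force: 0.0
```

Request:
move_arm:
  increments:
    - [2.3, 0.4, 0, 0, 0, 2]
    - [4.6, 0.8, 0, 0, 0, 4]
    - [7, 1.3, 0, 0, 0, 6]
    - [9.3, 1.9, 0, 0, 0, 8]
    - [11.6, 2.6, 0, 0, 0, 10]
    - [14, 3.3, 0, 0, 0, 12]
    - [14, 3.3, 0, 0, 0, 12]

```text
time_s: 21.15
position: [0.5779, -0.1736, 0.0427]
eef_rot: [3.141, -0.0, 2.254]
ft_force: [0.2, -1.4, 0.4]
finger_gap: 0.0006
finger_force: 0.1
```

Request:
move_arm:
  increments:
    - [1.1, 0.4, 0, 0, 0, 1]
    - [2.2, 0.8, 0, 0, 0, 2]
    - [3.3, 1.2, 0, 0, 0, 3]
    - [3.3, 1.2, 0, 0, 0, 3]

```text
time_s: 21.65
position: [0.5809, -0.1725, 0.0426]
eef_rot: [3.142, -0.0, 2.306]
ft_force: [-0.9, -0.8, 0.1]
finger_gap: 0.0005
finger_force: 0.4
```

Request:
move_arm:
  increments:
    - [1.1, 0.5, 0, 0, 0, 1]
    - [2.2, 0.9, 0, 0, 0, 2]
    - [3.3, 1.4, 0, 0, 0, 3]
    - [3.3, 1.4, 0, 0, 0, 3]

```text
time_s: 22.15
position: [0.5843, -0.1711, 0.0427]
eef_rot: [3.141, -0.0, 2.359]
ft_force: [-0.5, -0.3, -0.4]
finger_gap: -0.0001
finger_force: 0.4
```

Request:
move_arm:
  increments:
    - [1.1, 0.5, 0, 0, 0, 1]
    - [2.2, 1.1, 0, 0, 0, 2]
    - [3.2, 1.7, 0, 0, 0, 3]
    - [3.2, 1.7, 0, 0, 0, 3]

```text
time_s: 22.65
position: [0.5871, -0.1699, 0.0426]
eef_rot: [-3.141, -0.0, 2.411]
ft_force: [-3.8, -3.2, 0.5]
finger_gap: 0.0003
finger_force: 2.3
```

Request:
move_arm:
  increments:
    - [0.6, 0.4, 0, 0, 0, 0]
    - [1.2, 0.8, 0, 0, 0, 0]
    - [1.2, 0.8, 0, 0, 0, 0]

```text
time_s: 23.02
position: [0.5873, -0.1697, 0.0426]
eef_rot: [-3.139, -0.002, 2.41]
ft_force: [-8.7, -5.4, 2.4]
finger_gap: 0.0002
finger_force: 5.0
```

The contact force is climbing while the finger stays put, so the lever is at its stop. I'll back off, lift and check.

Request:
move_arm:
  increments:
    - [-4, -3, 0, 0, 0, 0]
    - [-20, -15, 0, 0, 0, 0]
    - [-20, -15, 40, 0, 0, 0]
    - [-20, -15, 90, 0, 0, 0]
    - [-50, -40, 140, 0, 0, 0]
    - [-80, -80, 180, 0, 0, 0]
    - [-120, -125, 180, 0, 0, 0]
    - [-160, -170, 180, 0, 0, 0]
    - [-200, -215, 180, 0, 0, 0]
    - [-200, -215, 180, 0, 0, 0]
    - [-200, -215, 180, 0, 0, 0]

```text
time_s: 24.4
position: [0.3883, -0.3836, 0.2226]
eef_rot: [3.141, 0.0, 2.409]
ft_force: [0.5, 0.3, 0.1]
finger_gap: 0.0004
finger_force: 0.0
```

```bash
python3 m.py top5 new; python3 -c "
from h import *
cv2.imwrite('pics/z.png',cv2.resize(cv2.imread('pics/top5.png')[140:275,165:340],None,fx=4,fy=4,interpolation=2))
im=cv2.imread('pics/top5.png')[150:260,290:345].max(2);v,u=np.where(im<45);print(len(u));p=onz('top',290+u.mean(),150+v.mean(),.052);print(p,np.degrees(np.arctan2(p[1]+.108,p[0]-.5553)),np.hypot(p[1]+.108,p[0]-.5553))
print(manip.observe()['position'])"
```

```text
77 mean dir 219.06946969239084 line dir 219.57014570646146 lateral via axis 2.0242068264679642 via line 1.5439135042105145
78 mean dir 219.44414197588898 line dir 219.0859297125854 lateral via axis 1.6097382326746983 via line 1.9552655545134745
23
[ 0.61923895 -0.1738575   0.052     ] -45.84683865178848 0.09178997176345012
[ 0.38890212 -0.38310696  0.22260432]
```

View pics/z.png

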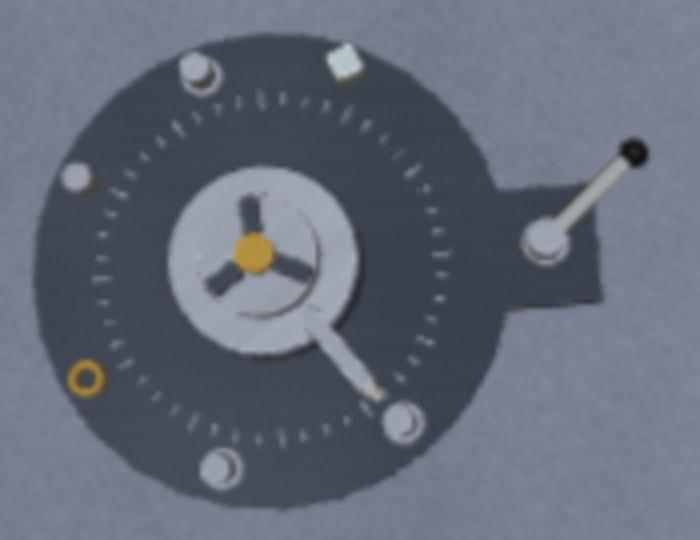

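The pointer is still on the tall post (about 2 mm off). The lever ball is now at (633,152), turned about 77° to its stop, and the loose parts haven't moved.

```bash
python3 -c "
from cell import manip
print(manip.hand_in())"
```

```text
the job is handed in; nothing more can be done
None
```

I handed the job in at about 25 s of the 58 s allowed: the pointer arm points at the tall post, about 2 mm off its centre, the clamp lever is at its stop, and the loose parts on the table look unmoved; hand-in returned no verdict.

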